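# Set out the spools for the next fly

### The arm

A 6-joint arm with a two-finger parallel gripper is mounted at the origin on the work surface. World frame = base frame: x ahead of the robot, y to its left, z up, the work surface at z = 0. Lengths are in m, angles in rad, forces in N, time in s.
With the tool pointing down it reaches from about 0.425 to 0.95 m from the base axis. Payload 3.5 kg.
Tool frame: the origin (TCP) lies between the finger pads; the fingertips stand 22 mm ahead of it and the grasp point (between the pads) lies 3 mm ahead of it (ctrl.nose_length is the z of the fingertips in the tool frame, in m); z points along the fingers, y is the line along which they close (so a half turn about z gives the same grasp; the last joint's range is limited). The gripper opens to 85 mm and grips with 20 to 120 N. Pads are 22 mm wide; open, the fingers measure 114 mm over their backs; the gripper's body (76 mm by 85 mm) begins 54 mm behind the grasp point. The pads swing forward as they close: fully open they stand 13 mm farther back than shut.
Start: joints at [0.97, 0.286, 1.577, -0, 1.279, -0.15], TCP at [0.294, 0.608, 0.213] pointing down, gripper open.
Joint ranges: [-2.77, 2.77], [-0.9, 2.22], [0.21, 2.48], [-1.53, 4.67], [0.24, 2.81], [-2.84, 2.84]. Speed limits (rad/s): [2.79, 2.79, 3.14, 3.14, 3.14, 3.14].

### API

Orientations are given as a unit quaternion [x, y, z, w].
In Python, from plant import ctrl gives the robot as it stands. The module is installed in compiled form; this text tells all that it offers.
- The arm moves only by the tool send_rows, never from a script. Its argument "rows" is text: rows parted by semicolons, each of 7 numbers parted by spaces: the turn, a rotation vector about the tool's x, y, z in normalised numbers (1 is 180 degrees), then the shift along the tool's x, y, z in shares of 0.75 m (1.0 is 0.75 m), then the opening, from -1 (shut) to 1 (fully open). A call has 1 to 8 rows; each row is the pose to reach, as a shift and turn from the pose commanded when the call began, along the tool's axes at that moment; what a row does not reach only later rows make up. A row lasts 1/8 s, in which the tool goes at most 62.5 mm and 10.7 degrees, less where a joint would pass 70% of its speed; a pose out of reach is approached as far as the arm can. No shift or turn number may pass 1 either way. A call with a gripper value outside its range is refused whole. The fingers move at their own pace and stop on an object; "grip_force" is the grip in N (left out, the last holds). Time passes only in rows, so rows that repeat a pose let the fingers close. It gives the time, the measured TCP pose, the force, the opening and the grip force at its end, in the units of the state.
- ctrl.get_state(): the state, without advancing time (a new reading comes with each control period).
- ctrl.read_camera(name): name is "side" or "top" or "wrist"; returns a dict with "color" (420x560x3 uint8, red, green, blue), "fx", "fy", "cx", "cy" (pixels), "extrinsics" (4x4, takes a point from world to camera coordinates). Camera axes: x right, y down, z forward; pixel columns grow to the right and rows downward; lengths in m; the calibration is good to about 2 mm. A picture is of the moment at which its call begins. There is no depth.
- ctrl.sign_off(): hands the job in; it is judged then, once.
Trained networks look in a picture, given as the dict that the camera call returned (one of the last four; its "shot" number tells which), for a name from the list of things; names that differ only in an ending like _2 or _b are one class to them, and where a whole thing is asked for, a point or a joint stands for the part that bears it (a point fixed in the world has none). Each returns a list of dicts, best first, with "p" (0 to 1); they miss things now and then, are a little off and sometimes report something else, mostly with a low value. They report only what shows in the picture. A call takes as long as a camera call. They do not tell look-alikes from the thing itself.
- ctrl.look_for(picture, target): "position" ([x, y, z] in m, in the coordinates of the camera as it stood for that picture, good to about 4 mm: the middle of the surface that is visible of it).
The state is a dict: "time": time; "qpos": joint angles; "dq": joint speeds; "joint_efforts": joint torques, N m; "eef_pos": TCP position; "tcp_rot": TCP orientation; "contact_force": force on the tool from outside, world axes, zero at the start; "wrist_torque": the same for the moment, N m; "opening": opening from 0.0 (shut) to 1.0 (fully open); "finger_force": force on a finger pad.
Only numpy, scipy, OpenCV 4.12 (cv2) and the standard library are available. Lean on these libraries where they do the work, as an engineer would, in place of code of your own. Each camera call takes 0.05 s, during which the arm holds its last target. There are 200 camera calls.

### The job

The four spools on the pegs of the storage rack stand in the order in which the next fly needs them, left to right as seen from the robot. Move them all to the four bays of the empty working rack in that same left-to-right order, one spool to a bay, each standing upright on the floor of its bay.

Things in the scene. Friction and masses are not known exactly. Their poses are not given: they have to be found in the camera images.
- peg_rack: the storage rack: a flat dark-wood board 70 x 262 mm, 14 mm thick, fixed, with four brass pegs in a row at x = 0, y = +93, +31, -31 and -93 mm. Origin: centre of its underside; z up; +y points to its left end as seen from the robot (yaw within 0.25 rad). Either rack may be the nearer to the robot
- bay_rack: the working rack, empty at the start: a fixed mid-brown wooden tray 66 x 252 mm with four open bays in a row, each 58 x 58 mm inside, centred at x = 0, y = +93, +31, -31, -93 mm. Floor 5 mm thick; tops of long walls 11 mm and cross walls 15 mm over the underside. Origin: centre of its underside; z up; +y to its left end as seen from the robot (yaw within 0.25 rad)
- spool_slim: a loose aluminium-wound spool with black flanges, the thinnest: 26 mm across, 48 mm high, about 35 g, plain round sides (grip it across the flanges), standing upright on a peg of the storage rack through its 13 mm bore. Origin: centre of its underside; z is its axis, up
- spool_tall: a loose grey-wound spool with pale wooden flanges, as high as the slim one but thicker: 36 mm across, 48 mm high, about 60 g, plain round sides (grip it across the flanges), standing upright on a peg of the storage rack through its 13 mm bore. Origin: centre of its underside; z is its axis, up
- spool_short: a loose copper-wire spool with black flanges, the lowest: 32 mm across, 36 mm high, about 90 g, plain round sides (grip it across the flanges), standing upright on a peg of the storage rack through its 13 mm bore. Origin: centre of its underside; z is its axis, up
- spool_broad: a loose dark-wound spool with white flanges, the widest: 42 mm across, 40 mm high, about 80 g, plain round sides (grip it across the flanges), standing upright on a peg of the storage rack through its 13 mm bore. Origin: centre of its underside; z is its axis, up
- peg_slim: the fixed brass peg of the storage rack on which spool_slim stands at the start (all four pegs are alike, each at any of the four places): a round pin 5 mm thick and 58 mm high. Origin: its foot, on the rack's upper face (where the spool stands too); z up
- peg_tall: the fixed brass peg of the storage rack on which spool_tall stands at the start (all four pegs are alike, each at any of the four places): a round pin 5 mm thick and 58 mm high. Origin: its foot, on the rack's upper face (where the spool stands too); z up
- peg_short: the fixed brass peg of the storage rack on which spool_short stands at the start (all four pegs are alike, each at any of the four places): a round pin 5 mm thick and 58 mm high. Origin: its foot, on the rack's upper face (where the spool stands too); z up
- peg_broad: the fixed brass peg of the storage rack on which spool_broad stands at the start (all four pegs are alike, each at any of the four places): a round pin 5 mm thick and 58 mm high. Origin: its foot, on the rack's upper face (where the spool stands too); z up
There are look-alikes about, which are no part of the job. Leave any red look-alike of the spool_short alone.

How it is judged:
By the outcome, as a careful person would: the job done as asked, in the order asked, and still so for the second after the job is handed in, with the robot touching nothing.
It also fails if it takes over 93 s, if anything falls off the work surface, if the arm or the gripper's body presses on something with over 40 N, if the wrist force passes 120 N, or if a joint passes its speed limit or range.

## Working session

There is one attempt and no reset: what is moved stays moved. The work goes in short steps, Python scripts to look and compute and a tool call to move; the robot and the scene stay as the last step left them, time stands still between calls to the robot, and variables do not carry over. Pictures are saved under pics/ and viewed, at most 14 in all, crops included, and the job is handed in when it is done.

Besides the shell and the picture viewer there is one more tool, called after "Call:" as name(argument=value, ...) on one line, values as JSON. send_rows: Moves the arm, as the interface text tells. Its arguments: {"type":"object","properties":{"rows":{"type":"string"},"grip_force":{"type":"number"}},"required":["rows"]}

```bash
mkdir -p pics
cat > h.py <<'E'
import numpy as np, cv2
from plant import ctrl
from scipy.spatial.transform import Rotation as R
N=["peg_rack","bay_rack","spool_slim","spool_tall","spool_short","spool_broad"]
def world(pic,p):
    return np.linalg.inv(pic["extrinsics"])@np.r_[p,1]
def pix(pic,w):
    c=pic["extrinsics"]@np.r_[w,1]; return np.array([pic["fx"]*c[0]/c[2]+pic["cx"],pic["fy"]*c[1]/c[2]+pic["cy"]])
def ray(pic,uv,z):
    E=np.linalg.inv(pic["extrinsics"]); d=E[:3,:3]@[(uv[0]-pic["cx"])/pic["fx"],(uv[1]-pic["cy"])/pic["fy"],1]
    o=E[:3,3]; return o+d*(z-o[2])/d[2]
def save(pic,n): cv2.imwrite(f"pics/{n}.png",pic["color"][:,:,::-1])
E
python3 - <<'E'
from h import *
np.set_printoptions(precision=4,suppress=True)
s=ctrl.get_state();print(s["eef_pos"],s["tcp_rot"],s["opening"],s["time"],ctrl.nose_length)
for c in ("top","side"):
    p=ctrl.read_camera(c);save(p,c+"0")
    print(c,np.linalg.inv(p["extrinsics"])[:3,3])
    for n in N:
        for d in ctrl.look_for(p,n)[:3]: 
            w=world(p,d["position"])[:3];print(n,round(d["p"],2),w,pix(p,w).round())
print(ctrl.get_state()["time"])
E
```

```text
[0.2936 0.607  0.212 ] [ 0.2235  0.9747 -0.0011 -0.0004] 1.0013538432032705 0.0 0.022
top [ 0.376  -0.0234  0.797 ]
peg_rack 0.62 [ 0.6194 -0.0316  0.0249] [272. 134.]
peg_rack 0.36 [0.6393 0.0669 0.0666] [215. 113.]
bay_rack 0.72 [0.4598 0.0926 0.0164] [198. 222.]
spool_slim 0.6 [ 0.6265 -0.0557  0.0706] [287. 123.]
spool_tall 0.74 [0.6314 0.0062 0.0697] [251. 118.]
spool_short 0.9 [ 0.267  -0.2232  0.035 ] [381. 342.]
spool_short 0.61 [ 0.6196 -0.1144  0.057 ] [321. 131.]
spool_broad 0.75 [0.6374 0.0672 0.0629] [215. 115.]
side [ 0.2236 -0.6782  0.5819]
peg_rack 0.93 [ 0.6108 -0.0616  0.027 ] [347. 206.]
bay_rack 0.61 [0.4637 0.0851 0.0113] [246. 190.]
spool_slim 0.79 [ 0.6262 -0.0602  0.0517] [355. 192.]
spool_tall 0.87 [ 0.6288 -0.0038  0.0593] [342. 173.]
spool_tall 0.41 [ 0.6127 -0.1188  0.0511] [365. 213.]
spool_short 0.77 [ 0.2678 -0.2298  0.0275] [190. 335.]
spool_short 0.68 [ 0.6169 -0.1196  0.0544] [368. 211.]
spool_broad 0.59 [0.6317 0.0578 0.0541] [328. 159.]
0.7
```

```bash
python3 -c "
import cv2,numpy as np
print(cv2.imread('pics/top0.png').shape)"
```

```text
(420, 560, 3)
```

View pics/top0.png

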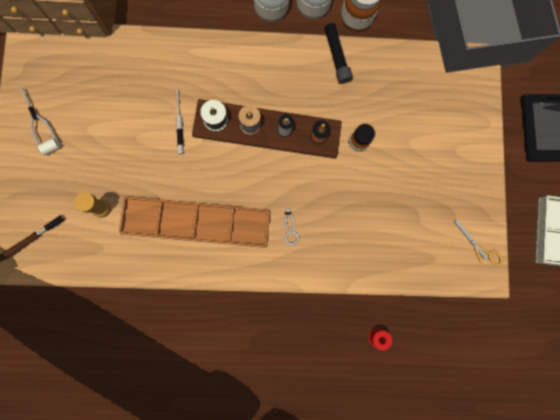

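View pics/side0.png

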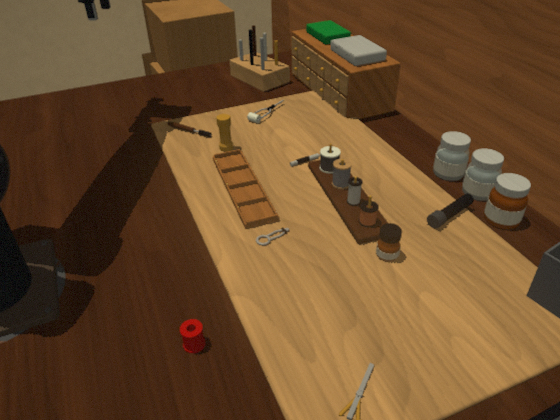

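The top view shows, from left to right on the storage rack: broad (215,115), tall (251,118), slim (287,123) and short (321,131). These could be mistaken for the short spool:
- the red look-alike at (381,342)
- the dark-capped jar at (362,138)
- the amber pot at (90,203)

The bay rack runs from (122,215) to (270,230). I'll move the wrist camera over the racks next.

The rows are not in the units I measure in: shifts go in shares of 0.75 m and turns go in shares of 180 degrees. I convert before sending: -428 mm / 750 = -0.5707, -411 mm / 750 = -0.548, 70 degrees / 180 = 0.3889.

Call:
send_rows(rows="0 0 0.3889 -0.5707 -0.548 -0.12 1;0 0 0.3889 -0.5707 -0.548 -0.12 1;0 0 0.3889 -0.5707 -0.548 -0.12 1;0 0 0.3889 -0.5707 -0.548 -0.12 1;0 0 0.3889 -0.5707 -0.548 -0.12 1;0 0 0.3889 -0.5707 -0.548 -0.12 1;0 0 0.3889 -0.5707 -0.548 -0.12 1;0 0 0.3889 -0.5707 -0.548 -0.12 1")

```text
time: 1.7
eef_pos: [0.4662, 0.1421, 0.2892]
tcp_rot: [0.742, 0.67, 0.001, 0.0]
contact_force: [0.5, 0.3, 0.2]
opening: 1.0
finger_force: 0.0
```

Run:
```python
from h import *
np.set_printoptions(precision=4,suppress=True)
s=ctrl.get_state();print(s["eef_pos"],R.from_quat(s["tcp_rot"]).as_matrix(),s["opening"],s["time"],s["qpos"])
p=ctrl.read_camera("wrist");save(p,"w0")
print(np.linalg.inv(p["extrinsics"]),p["fx"])
for n in N:
        for d in ctrl.look_for(p,n)[:3]: 
            w=world(p,d["position"])[:3];print(n,round(d["p"],2),w,pix(p,w).round())
print(ctrl.get_state()["time"])
```

```text
[0.4662 0.1421 0.2892] [[ 0.102   0.9948  0.0014]
 [ 0.9948 -0.102   0.0002]
 [ 0.0003  0.0014 -1.    ]] 0.9996183414446254 1.7 [ 0.0873 -0.1907  1.9346  0.      1.3963  0.1896]
[[ 0.9948 -0.0981 -0.0274  0.4732]
 [-0.1019 -0.953  -0.2855  0.2138]
 [ 0.0019  0.2868 -0.958   0.4498]
 [ 0.      0.      0.      1.    ]] 300.18131401717056
peg_rack 0.66 [0.6232 0.0386 0.0227] [395. 228.]
spool_tall 0.63 [0.6321 0.0153 0.0677] [413. 255.]
spool_short 0.18 [0.6393 0.0763 0.0629] [417. 211.]
spool_broad 0.69 [0.6369 0.0747 0.0613] [415. 212.]
2.05
```

View pics/w0.png

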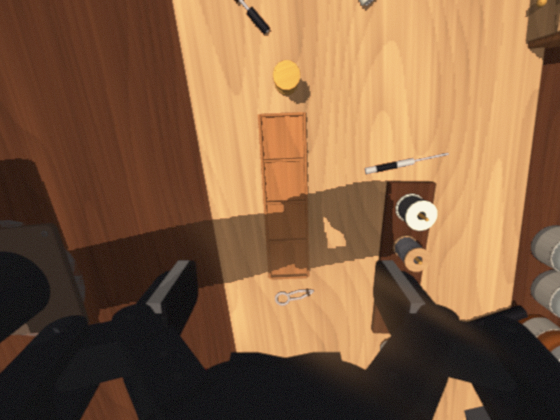

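The bay rack lies at (260–310, 113–277) and is partly in shadow. Broad (420,214) and tall (415,256) are visible, while slim and short are hidden behind the finger.

To row units: -160 mm / 750 = -0.2133, 66 mm / 750 = 0.088.

Call:
send_rows(rows="0 0 0 -0.2133 0.088 0 1;0 0 0 -0.2133 0.088 0 1;0 0 0 -0.2133 0.088 0 1;0 0 0 -0.2133 0.088 0 1")

```text
time: 2.55
eef_pos: [0.5156, -0.0228, 0.2878]
tcp_rot: [0.743, 0.67, -0.0, -0.0]
contact_force: [-0.2, 0.9, 0.4]
opening: 1.003
finger_force: 0.0
```

Run:
```python
from h import *
np.set_printoptions(precision=4,suppress=True)
s=ctrl.get_state();print(s["eef_pos"],s["time"])
p=ctrl.read_camera("wrist");save(p,"w1")
import pickle;pickle.dump({k:v for k,v in p.items()},open("w1.pkl","wb"))
print(np.linalg.inv(p["extrinsics"])[:3,3])
for n in N:
        for d in ctrl.look_for(p,n)[:2]: 
            w=world(p,d["position"])[:3];print(n,round(d["p"],2),w,pix(p,w).round())
t=ctrl.read_camera("top");pickle.dump(t,open("t1.pkl","wb"))
im=cv2.resize(p["color"][60:330,100:480,::-1],None,fx=2.1,fy=2.1,interpolation=cv2.INTER_CUBIC);cv2.imwrite("pics/w1c.png",im)
```

```text
[ 0.5156 -0.0228  0.2878] 2.55
[0.5232 0.0489 0.4483]
peg_rack 0.61 [ 0.6193 -0.0172  0.0245] [358. 160.]
bay_rack 0.79 [0.4656 0.0967 0.015 ] [239.  86.]
spool_slim 0.83 [ 0.6269 -0.0493  0.0682] [373. 189.]
spool_tall 0.64 [0.6312 0.0075 0.0757] [377. 144.]
spool_short 0.59 [ 0.622  -0.1063  0.0597] [368. 228.]
spool_broad 0.7 [0.6381 0.0698 0.0633] [379.  90.]
spool_broad 0.59 [0.4647 0.0945 0.0167] [238.  88.]
```

View pics/w1c.png

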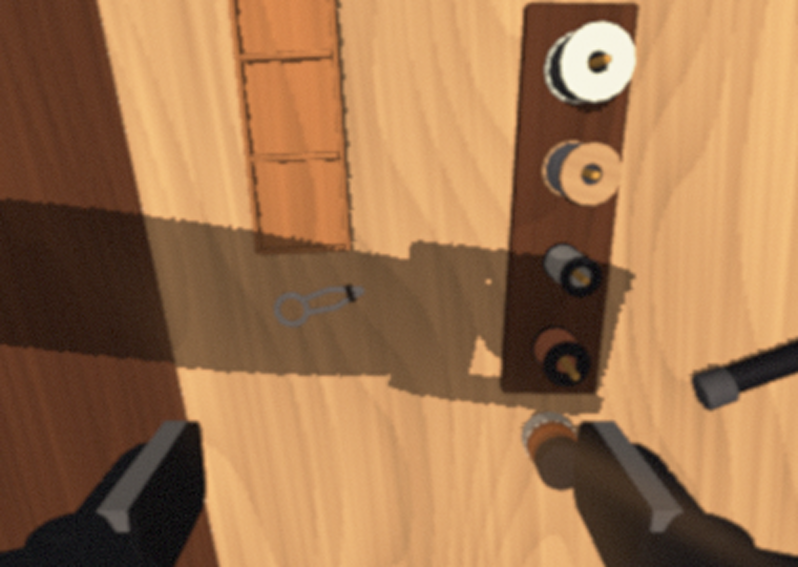

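The close crop confirms the order: broad (597,61), tall (589,173), slim (575,276), then the copper short (567,363). The jar at (550,450) is off the rack. The bay rack ends near (257–351, 250).

```bash
cat > fit.py <<'E'
from h import *
import pickle
from scipy.optimize import least_squares as LS
np.set_printoptions(precision=4,suppress=True)
w1=pickle.load(open("w1.pkl","rb"));t=pickle.load(open("t1.pkl","rb"))
w0=dict(w1);w0["extrinsics"]=np.linalg.inv([[.9948,-.0981,-.0274,.4732],[-.1019,-.953,-.2855,.2138],[.0019,.2868,-.958,.4498],[0,0,0,1]])
f=lambda u,v:np.array([100+u/2.1,60+v/2.1])
def tri(obs):
    r=LS(lambda w:np.concatenate([pix(p,w)-uv for p,uv in obs]),[.55,0,.04]);return r.x,np.abs(r.fun).max()
ob={"broad":[(w1,f(597,61)),(w0,(421,214)),(t,(214.5,115))],"tall":[(w1,f(589,173)),(w0,(416,258)),(t,(250,117))],
 "slim":[(w1,f(575,276)),(t,(286.5,122))],"short":[(w1,f(567,363)),(t,(321,129))]}
H=dict(broad=.054,tall=.062,slim=.062,short=.050)
for k,o in ob.items(): print(k,"tri",*tri(o),"at z",ray(*o[0],H[k]))
def rack(L,W,z,obs):
    def res(q,zz=None):
        c,s=np.cos(q[2]),np.sin(q[2])
        return np.concatenate([pix(p,[q[0]+c*a*W/2-s*b*L/2,q[1]+s*a*W/2+c*b*L/2,z if len(q)<4 else q[3]])-uv for p,(a,b),uv in obs])
    for x0 in ([.55,0,-.1],[.55,0,-.1,z]):
        r=LS(res,x0);print(r.x,np.abs(r.fun).max())
    r=LS(res,[.55,0,-.1]);q=r.x
    for b in (.093,.031,-.031,-.093): print("   ",q[0]-np.sin(q[2])*b,q[1]+np.cos(q[2])*b)
# a=+1 far (x+), b=+1 left
print("peg");rack(.262,.070,.014,[(w1,(-1,1),f(528,4)),(w1,(1,1),f(637,4)),(w1,(-1,-1),f(501,390)),(w1,(1,-1),f(596,393)),
 (t,(-1,1),(194,126)),(t,(1,1),(197,101)),(t,(-1,-1),(338,156)),(t,(1,-1),(341,123))])
print("bay");rack(.252,.066,.011,[(w1,(-1,-1),f(257,252)),(w1,(1,-1),f(351,248)),(w0,(-1,1),(260,115)),(w0,(1,1),(307,113)),(w0,(1,-1),(310,275)),(w0,(-1,-1),(270,277)),
 (t,(-1,1),(120,231)),(t,(1,1),(124,197)),(t,(-1,-1),(268,245)),(t,(1,-1),(270,210))])
s=ctrl.get_state();print(s["eef_pos"],s["tcp_rot"])
cv2.imwrite("pics/t1c.png",cv2.resize(t["color"][85:260,110:360,::-1],None,fx=3.2,fy=3.2,interpolation=cv2.INTER_CUBIC))
E
python3 fit.py
```

```text
broad tri [0.6453 0.0701 0.0563] 3.4214974033697843 at z [0.6472 0.071  0.054 ]
tall tri [0.638  0.008  0.0643] 1.3211319709876221 at z [0.6394 0.0081 0.062 ]
slim tri [ 0.6297 -0.0544  0.0632] 0.17017326763527763 at z [ 0.6299 -0.0546  0.062 ]
short tri [ 0.6239 -0.1146  0.0569] 0.8611869476920333 at z [ 0.6267 -0.1178  0.05  ]
peg
[ 0.6366 -0.0231 -0.1214] 7.8019770190458075
[ 0.6365 -0.0231 -0.1213  0.0147] 7.796053165690353
    0.6479054247225747 0.06923851634798224
    0.640399126694365 0.007694584966312316
    0.6328928286661554 -0.0538493464153576
    0.6253865306379457 -0.11539327779702753
bay
[ 0.4634  0.0954 -0.0622] 2.5616183649581217
[ 0.4634  0.0956 -0.0616  0.0141] 2.6341349782058217
    0.46920063436189025 0.1882577381887134
    0.4653451652251467 0.12637773045006154
    0.4614896960884032 0.06449772271140963
    0.4576342269516596 0.0026177149727577564
[ 0.5151 -0.0206  0.2885] [0.7415 0.671  0.0001 0.0001]
```

View pics/t1c.png

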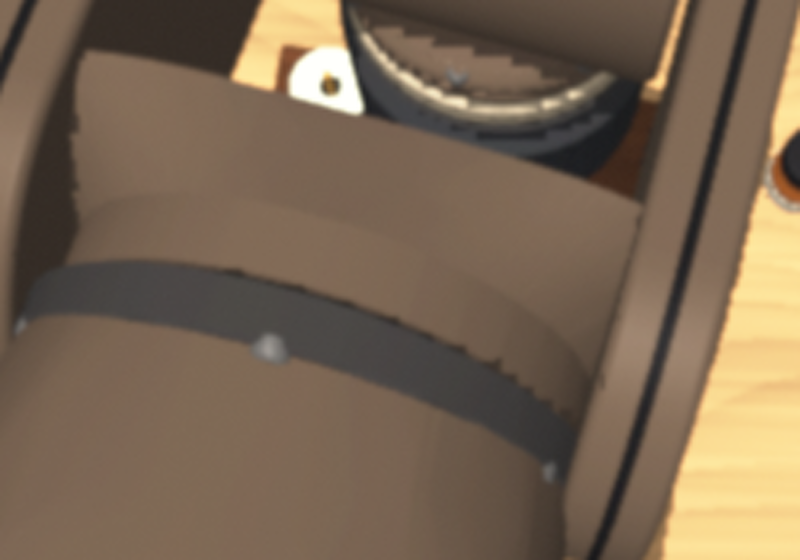

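The arm blocks the top view now, so I'll crop the first top picture, which came from the same fixed camera.

Run:
```python
import cv2
t=cv2.imread("pics/top0.png");cv2.imwrite("pics/t0c.png",cv2.resize(t[85:260,110:360],None,fx=3.2,fy=3.2,interpolation=cv2.INTER_CUBIC))
```

```text
(no output)
```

View pics/t0c.png

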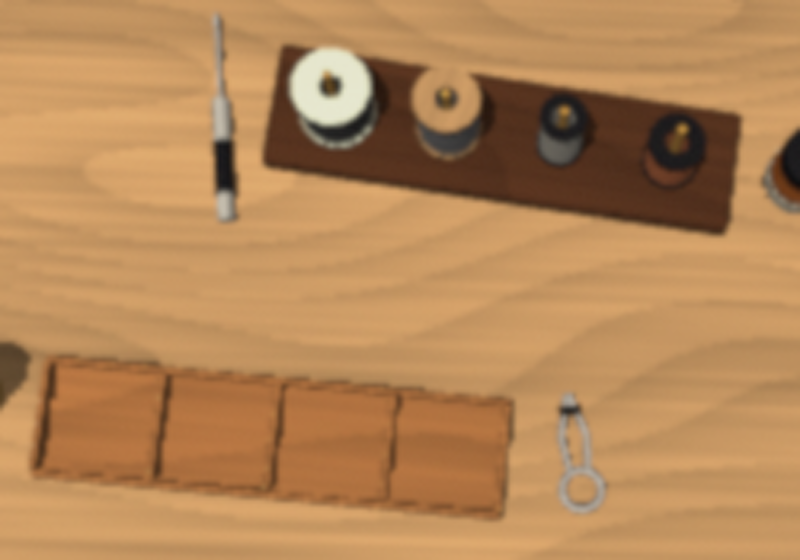

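The corners and flanges are clear here. Peg board: (265,163), (286,47), (724,233), (740,116). Tray: (33,475), (50,357), (501,517), (512,400). Flanges: (331,88), (447,99), (564,118), (678,142).

```bash
python3 - <<'E'
import re
s=open("fit.py").read()
s=s.replace('def tri','g=lambda u,v:np.array([110+u/3.2,85+v/3.2])-0.3\ndef tri')
for a,b in [("(194,126)","g(265,163)"),("(197,101)","g(286,47)"),("(338,156)","g(724,233)"),("(341,123)","g(740,116)"),
("(120,231)","g(33,475)"),("(124,197)","g(50,357)"),("(268,245)","g(501,517)"),("(270,210)","g(512,400)"),
("(214.5,115)","g(331,88)"),("(250,117)","g(447,99)"),("(286.5,122)","g(564,118)"),("(321,129)","g(678,142)")]: s=s.replace(a,b)
s=s[:s.index("cv2.imwrite")]
open("fit.py","w").write(s)
E
python3 fit.py
```

```text
broad tri [0.6454 0.0707 0.0588] 1.1893764054874367 at z [0.6472 0.071  0.054 ]
tall tri [0.638  0.0085 0.0657] 0.2620353618692661 at z [0.6394 0.0081 0.062 ]
slim tri [ 0.6285 -0.0531  0.068 ] 0.30584117170897684 at z [ 0.6299 -0.0546  0.062 ]
short tri [ 0.6248 -0.116   0.0536] 0.8057374867493365 at z [ 0.6267 -0.1178  0.05  ]
peg
[ 0.6354 -0.0228 -0.1134] 1.4260623588915564
[ 0.6354 -0.0228 -0.1134  0.0142] 1.4367472441384166
    0.6459607438891461 0.06958735118084945
    0.638945965964724 0.00798546086349768
    0.6319311880403017 -0.0536164294538541
    0.6249164101158795 -0.11521831977120588
bay
[ 0.4631  0.0955 -0.0624] 1.4457692552647643
[ 0.4631  0.0957 -0.0619  0.0132] 1.6408880417273792
    0.46888128918005745 0.18833829882085398
    0.46501533676477386 0.12645894514030265
    0.4611493843494902 0.06457959145975131
    0.4572834319342066 0.0027002377791999765
[ 0.5151 -0.0206  0.2885] [0.7415 0.671  0.0001 0.0001]
```

```bash
cat > go.py <<'E'
import sys
from h import *
np.set_printoptions(precision=4,suppress=True)
S=[ctrl.get_state()]
for i in range(4): ctrl.read_camera("top");S.append(ctrl.get_state())
P=np.array([s["eef_pos"] for s in S]);print(P,S[-1]["time"],S[-1]["contact_force"])
M=R.from_quat([s["tcp_rot"] for s in S]).mean();c=P.mean(0)
print("rot",M.as_matrix())
T={"broad":(.6465,.0703,.4689,.1883),"tall":(.6391,.0080,.4650,.1265),"slim":(.6309,-.0540,.4611,.0646),"short":(.6256,-.1165,.4573,.0027)}
for k,v in T.items():
    print(k,"peg",M.inv().apply(np.r_[v[:2],0.043]-c)*1000,"bay",M.inv().apply(np.r_[v[2:],0.035]-c)*1000,"peg->bay",M.inv().apply(np.r_[v[2]-v[0],v[3]-v[1],-.008])*1000)
E
python3 go.py
```

```text
[[ 0.5151 -0.0206  0.2885]
 [ 0.5151 -0.0209  0.2886]
 [ 0.5151 -0.0211  0.2885]
 [ 0.5152 -0.0213  0.2885]
 [ 0.5152 -0.0215  0.2885]] 3.15 [-0.552   0.3922 -0.154 ]
rot [[ 0.1003  0.995   0.0002]
 [ 0.995  -0.1003 -0.    ]
 [ 0.      0.0002 -1.    ]]
broad peg [104.1065 121.4843 245.5445] bay [203.6985 -67.0571 253.504 ] peg->bay [  99.592  -188.5413    7.9595]
tall peg [ 41.3785 120.3701 245.5432] bay [141.819  -64.739  253.5035] peg->bay [ 100.4405 -185.1091    7.9603]
slim peg [-21.1313 118.4299 245.5418] bay [ 79.84   -62.4109 253.5031] peg->bay [ 100.9713 -180.8408    7.9612]
short peg [-83.8478 119.4252 245.5411] bay [ 17.871  -59.9834 253.5026] peg->bay [ 101.7187 -179.4086    7.9616]
```

To row units: 158 mm / 750 = 0.2107, 121 mm / 750 = 0.1613.

Call:
send_rows(rows="0 0 0 0.1387 0.1613 0.2107 1;0 0 0 0.1387 0.1613 0.2107 1;0 0 0 0.1387 0.1613 0.2107 1;0 0 0 0.1387 0.1613 0.2107 1;0 0 0 0.1387 0.1613 0.2107 1;0 0 0 0.1387 0.1613 0.2107 1;0 0 0 0.1387 0.1613 0.2107 1", grip_force=30)

```text
time: 4.03
eef_pos: [0.6467, 0.0687, 0.1327]
tcp_rot: [0.742, 0.67, 0.001, 0.001]
contact_force: [-0.0, -0.6, 0.9]
opening: 0.999
finger_force: 0.0
```

```bash
python3 go.py|grep -v rot; python3 -c "
from h import *
save(ctrl.read_camera('side'),'s2')
im=cv2.imread('pics/s2.png');cv2.imwrite('pics/s2c.png',cv2.resize(im[80:280,220:460],None,fx=3,fy=3,interpolation=2))"
```

```text
[[0.6467 0.0687 0.1327]
 [0.6467 0.0687 0.1327]
 [0.6466 0.0687 0.1324]
 [0.6465 0.0688 0.1321]
 [0.6464 0.0689 0.1318]] 4.225 [ 1.1086 -0.4674  0.2759]
 [ 0.9948 -0.1023 -0.0002]
 [ 0.0001  0.0028 -1.    ]]
broad peg [ 1.5458 -0.4915 89.3367] bay [ 100.7643 -189.2494   96.8142] peg->bay [  99.2185 -188.7579    7.4775]
tall peg [-61.1843  -1.4816  89.3296] bay [  38.8894 -186.809    96.8167] peg->bay [ 100.0738 -185.3274    7.4872]
slim peg [-123.6979   -3.2981   89.3201] bay [ -23.0849 -184.3583   96.8193] peg->bay [ 100.613  -181.0602    7.4992]
short peg [-186.4122   -2.1788   89.3189] bay [ -85.0489 -181.8082   96.8221] peg->bay [ 101.3633 -179.6294    7.5032]
```

View pics/s2c.png

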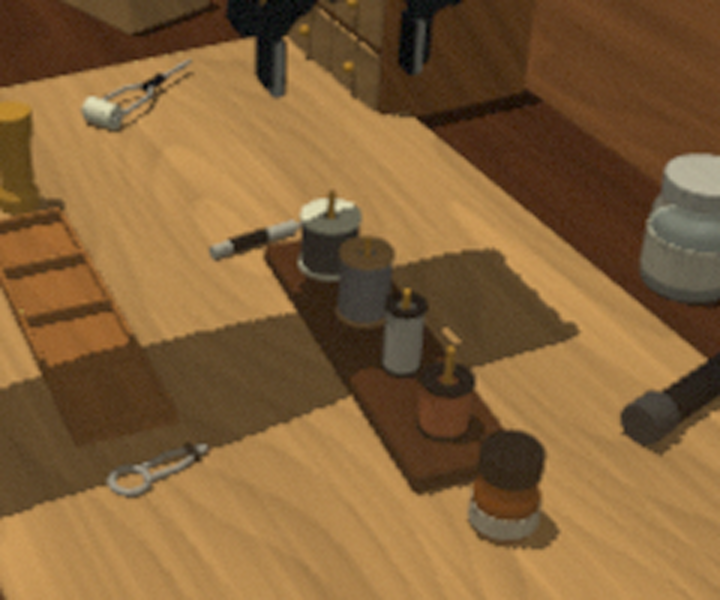

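The gripper straddles the broad spool's line and nothing is in the way, so I'll descend and close.

To row units: 88 mm / 750 = 0.1173, 45 mm / 750 = 0.06.

Call:
send_rows(rows="0 0 0 0.0013 0 0.06 1;0 0 0 0.0013 0 0.1173 1;0 0 0 0.0013 0 0.1173 1;0 0 0 0.0013 0 0.1173 -1;0 0 0 0.0013 0 0.1173 -1;0 0 0 0.0013 0 0.1173 -1;0 0 0 0.0013 0 0.1173 -1;0 0 0 0.0013 0 0.1173 -1")

```text
time: 5.28
eef_pos: [0.6442, 0.0709, 0.0463]
tcp_rot: [0.742, 0.67, -0.003, -0.003]
contact_force: [-13.2, 1.2, 17.3]
opening: 0.038
finger_force: 29.9
```

```bash
python3 -c "
from h import *
save(ctrl.read_camera('side'),'s3');s=ctrl.get_state();print(s['opening'],s['finger_force'],s['eef_pos'],s['contact_force'])
im=cv2.imread('pics/s3.png');cv2.imwrite('pics/s3c.png',cv2.resize(im[80:260,250:430],None,fx=3.3,fy=3.3,interpolation=2))"
```

```text
0.03731170242500027 29.918152391910553 [0.64416637 0.07088362 0.04631227] [-13.73208071   0.83902024  17.25748415]
```

View pics/s3c.png

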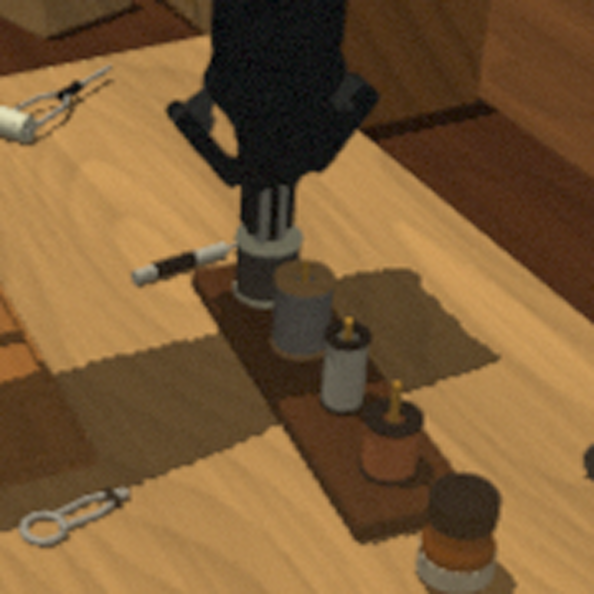

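The fingers have closed on the peg above the spool rather than around it. I'll check the actual fingertip height against the picture.

Run:
```python
from h import *
np.set_printoptions(precision=4,suppress=True)
p=ctrl.read_camera("side");s=ctrl.get_state();print(s["eef_pos"],s["qpos"],ctrl.nose_length)
off=np.array([250,80]);
print("now: tip shown ~",np.array([270,235])/3.3+off)
for z in (.024,.034,.046,.054,.06): print(z,pix(p,[.6442,.0709,z]),(pix(p,[.6442,.0709,z])-off)*3.3)
print("s2 tips shown",np.array([275,95])/3+[220,80],np.array([415,72])/3+[220,80])
for z in (.11,.123,.132,.14,.15): print(z,pix(p,[.604,.073,z]),pix(p,[.689,.064,z]))
w=ctrl.read_camera("wrist");save(w,"w4")
```

```text
[0.6442 0.0709 0.0463] [-0.0467  0.4089  1.7468 -0.      0.9932  0.0543] 0.022
now: tip shown ~ [331.8182 151.2121]
0.024 [329.7108 167.3379] [263.0455 288.2149]
0.034 [329.9083 163.2735] [263.6976 274.8024]
0.046 [330.1486 158.3318] [264.4903 258.4951]
0.054 [330.3107 154.9977] [265.0252 247.4926]
0.06 [330.4333 152.476 ] [265.4298 239.1708]
s2 tips shown [311.6667 111.6667] [358.3333 104.    ]
0.11 [312.6962 134.5554] [353.1147 127.5527]
0.123 [312.8299 128.6439] [353.5732 121.6986]
0.132 [312.9238 124.4938] [353.895  117.5899]
0.14 [313.0081 120.7646] [354.1842 113.8986]
0.15 [313.1147 116.0487] [354.5497 109.2318]
```

View pics/w4.png

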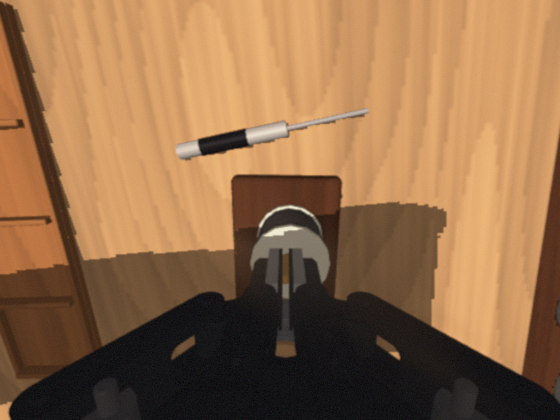

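Every measurement says the fingertips sit about 30 mm higher than the stated tool geometry:
- **Contact:** shut, the tips rest on the 54 mm spool top with the TCP at 46 mm.
- **Wrist view:** the open tip spacing of about 181 px puts them near z = 0.32 with the TCP at 0.288.

The contact force also suggests the peg is about 2 mm nearer in x. I'll open, rise, then go about 34 mm lower.

To row units: 33 mm / 750 = 0.044, -15 mm / 750 = -0.02.

Call:
send_rows(rows="0 0 0 0 0 -0.0107 1;0 0 0 0 -0.0013 -0.02 1;0 0 0 0 -0.0027 -0.02 1;0 0 0 0 -0.0027 -0.02 1;0 0 0 0 -0.0027 0.0133 1;0 0 0 0 -0.0027 0.044 1;0 0 0 0 -0.0027 0.044 1;0 0 0 0 -0.0027 0.044 1")

```text
time: 6.42
eef_pos: [0.6445, 0.0705, 0.0094]
tcp_rot: [0.742, 0.67, -0.0, 0.0]
contact_force: [-0.6, -0.1, -0.1]
opening: 1.002
finger_force: 0.0
```

Call:
send_rows(rows="0 0 0 0 0 0 -1;0 0 0 0 0 0 -1;0 0 0 0 0 0 -1;0 0 0 0 0 0 -1;0 0 0 0 0 0 -1")

```text
time: 7.05
eef_pos: [0.6449, 0.0705, 0.0103]
tcp_rot: [0.742, 0.67, 0.0, 0.0]
contact_force: [-1.3, -0.6, 4.2]
opening: 0.461
finger_force: 30.6
```

Now it grips the spool: the opening is 0.46, about 39 mm. Next I lift it and carry it over bay 1.

To row units: -188 mm / 750 = -0.2507, 99 mm / 750 = 0.132.

Call:
send_rows(rows="0 0 0 0 0 -0.0533 -1;0 0 0 0 0 -0.104 -1;0 0 0 0 0 -0.1067 -1;0 0 0 0.132 -0.2507 -0.1067 -1;0 0 0 0.132 -0.2507 -0.1067 -1;0 0 0 0.132 -0.2507 -0.1067 -1;0 0 0 0.132 -0.2507 -0.1067 -1;0 0 0 0.132 -0.2507 -0.1067 -1")

```text
time: 8.05
eef_pos: [0.4654, 0.1886, 0.088]
tcp_rot: [0.741, 0.671, -0.001, -0.0]
contact_force: [0.7, -0.3, -0.5]
opening: 0.461
finger_force: 30.9
```

```bash
python3 -c "
from h import *
p=ctrl.read_camera('side');s=ctrl.get_state();print(s['opening'],s['finger_force'],s['eef_pos'],s['contact_force'])
im=p['color'][80:280,190:430,::-1];cv2.imwrite('pics/s5c.png',cv2.resize(im,None,fx=3,fy=3,interpolation=2))"
```

```text
0.4591350785519224 30.860013216733932 [0.46717051 0.18807619 0.08873642] [-0.52839826 -0.19532388 -1.36078158]
```

View pics/s5c.png

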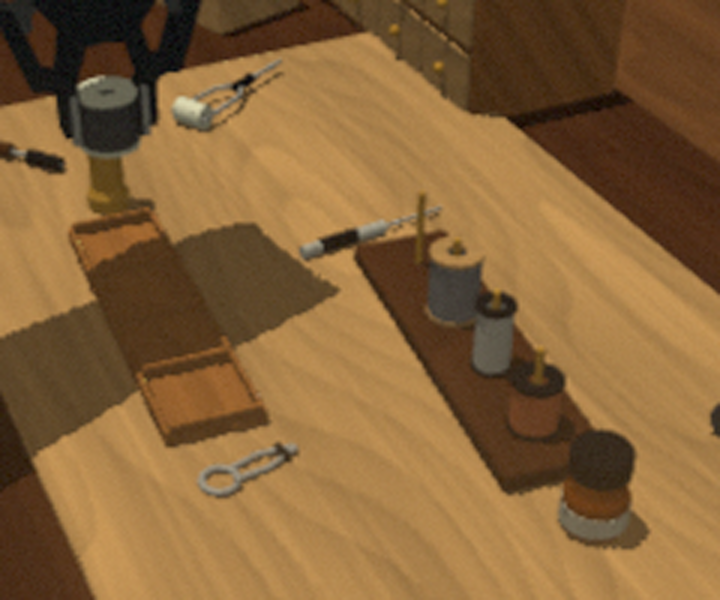

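The broad spool is held upright over bay 1. I'll lower it.

Call:
send_rows(rows="0 0 0 0 0 0.06 -1;0 0 0 0 0 0.1067 -1;0 0 0 0 0 0.116 -1;0 0 0 0 0 0.116 -1;0 0 0 0 0 0.1173 -1")

```text
time: 8.72
eef_pos: [0.4691, 0.1878, 0.0022]
tcp_rot: [0.742, 0.67, 0.001, 0.001]
contact_force: [1.2, -0.1, -1.2]
opening: 0.461
finger_force: 31.0
```

To row units: -100 mm / 750 = -0.1333, -60 mm / 750 = -0.08.

Call:
send_rows(rows="0 0 0 0 0 0.0013 -1;0 0 0 0 0 0.0013 1;0 0 0 0 0 0.0013 1;0 0 0 0 0 0.0013 1;0 0 0 0 0 -0.0267 1;0 0 0 0 0 -0.08 1;0 0 0 0 0 -0.1333 1;0 0 0 0 0 -0.1333 1")

```text
time: 9.72
eef_pos: [0.4702, 0.1887, 0.1054]
tcp_rot: [0.742, 0.67, 0.004, 0.002]
contact_force: [0.0, 0.0, -0.2]
opening: 1.001
finger_force: 0.0
```

```bash
sed -i 's/"broad":.*short".*$/"tall":(.6371,.0080,.4640,.1265),"slim":(.6289,-.0540,.4600,.0646),"short":(.6236,-.1160,.4565,.0027)}/; s/0\.043\]/0.010]/' go.py; sed -n 9p go.py; python3 go.py; python3 -c "
from h import *
p=ctrl.read_camera('side')
im=p['color'][80:280,190:430,::-1];cv2.imwrite('pics/s6c.png',cv2.resize(im,None,fx=3,fy=3,interpolation=2))"
```

```text
T={"tall":(.6371,.0080,.4640,.1265),"slim":(.6289,-.0540,.4600,.0646),"short":(.6236,-.1160,.4565,.0027)}
[[0.4702 0.1887 0.1054]
 [0.4685 0.1884 0.1031]
 [0.4672 0.1882 0.1014]
 [0.4664 0.188  0.1004]
 [0.4661 0.1879 0.0999]] 9.925 [0.0321 0.1386 0.5269]
rot [[ 0.1014  0.9948  0.0016]
 [ 0.9948 -0.1014  0.0003]
 [ 0.0005  0.0016 -1.    ]]
tall peg [-162.1586  186.696    92.2638] bay [-61.8154   2.5085  67.0235] peg->bay [ 100.3282 -184.2387    7.7597]
slim peg [-224.6705  184.8268   92.2325] bay [-123.8019    4.8075   66.9989] peg->bay [ 100.8536 -180.0705    7.7664]
short peg [-286.8883  185.8427   92.2058] bay [-185.7377    7.6039   66.9751] peg->bay [ 101.1357 -178.29      7.7693]
```

View pics/s6c.png

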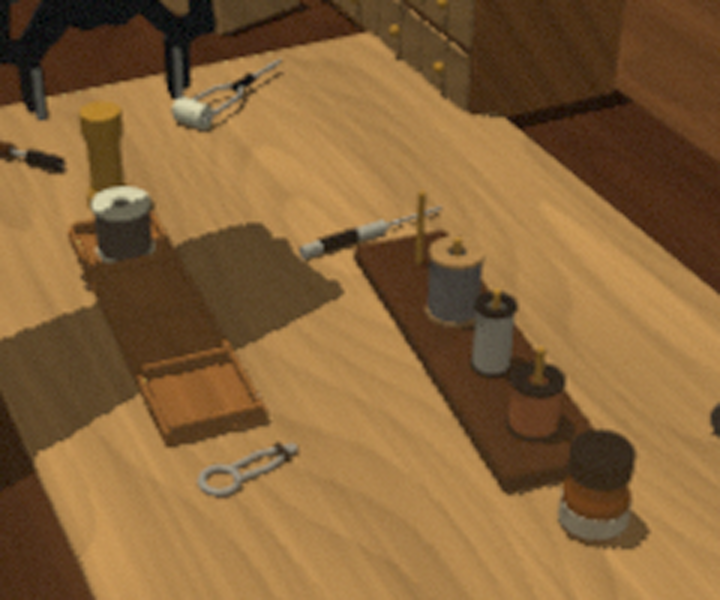

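The broad spool stands in bay 1. Next is tall.

To row units: 187 mm / 750 = 0.2493, -162 mm / 750 = -0.216.

Call:
send_rows(rows="0 0 0 -0.216 0.2493 0 1;0 0 0 -0.216 0.2493 0 1;0 0 0 -0.216 0.2493 0 1;0 0 0 -0.216 0.2493 0 1;0 0 0 -0.216 0.2493 0 1;0 0 0 -0.216 0.2493 0 1;0 0 0 -0.216 0.2493 0 1")

```text
time: 10.85
eef_pos: [0.6355, 0.0093, 0.1005]
tcp_rot: [0.742, 0.671, -0.001, -0.001]
contact_force: [-0.3, -0.6, 0.8]
opening: 1.001
finger_force: 0.0
```

```bash
python3 go.py
```

```text
[[0.6355 0.0093 0.1005]
 [0.6357 0.0093 0.1009]
 [0.636  0.0092 0.1012]
 [0.6362 0.0091 0.1015]
 [0.6364 0.0089 0.1016]] 11.05 [-0.7912  0.2134  0.1733]
rot [[ 0.1001  0.995  -0.0009]
 [ 0.995  -0.1001  0.0002]
 [ 0.0001 -0.0009 -1.    ]]
tall peg [-1.056   1.3318 91.1379] bay [  99.532  -182.7787   66.3133] peg->bay [ 100.584  -184.0812    8.1754]
slim peg [-63.5654  -0.6234  91.132 ] bay [  37.5424 -180.5649   66.3037] peg->bay [ 101.1037 -179.9123    8.1717]
short peg [-125.7845    0.3069   91.1235] bay [ -24.3972 -177.8537   66.2938] peg->bay [ 101.3833 -178.1313    8.1702]
```

To row units: 87 mm / 750 = 0.116, 45 mm / 750 = 0.06.

Call:
send_rows(rows="0 0 0 -0.0013 0.0013 0.06 1;0 0 0 -0.0013 0.0013 0.116 1;0 0 0 -0.0013 0.0013 0.116 1;0 0 0 -0.0013 0.0013 0.116 -1;0 0 0 -0.0013 0.0013 0.116 -1;0 0 0 -0.0013 0.0013 0.116 -1;0 0 0 -0.0013 0.0013 0.116 -1;0 0 0 -0.0013 0.0013 0.116 -1")

```text
time: 12.05
eef_pos: [0.6395, 0.0066, 0.0167]
tcp_rot: [0.742, 0.67, 0.001, 0.001]
contact_force: [-0.4, 0.0, 6.4]
opening: 0.402
finger_force: 29.8
```

To row units: -184 mm / 750 = -0.2453, 100 mm / 750 = 0.1333.

Call:
send_rows(rows="0 0 0 0 0 -0.0533 -1;0 0 0 0 0 -0.104 -1;0 0 0 0 0 -0.1067 -1;0 0 0 0.1333 -0.2453 -0.1067 -1;0 0 0 0.1333 -0.2453 -0.1067 -1;0 0 0 0.1333 -0.2453 -0.1067 -1;0 0 0 0.1333 -0.2453 -0.1067 -1;0 0 0 0.1333 -0.2453 -0.1067 -1")

```text
time: 13.05
eef_pos: [0.4635, 0.1256, 0.0933]
tcp_rot: [0.742, 0.671, -0.001, -0.0]
contact_force: [0.6, 0.5, -1.2]
opening: 0.401
finger_force: 30.3
```

To row units: 88 mm / 750 = 0.1173, 87 mm / 750 = 0.116.

Call:
send_rows(rows="0 0 0 0 0 0 -1;0 0 0 0 0 0.06 -1;0 0 0 0 0 0.1067 -1;0 0 0 0 0 0.116 -1;0 0 0 0 0 0.116 -1;0 0 0 0 0 0.1173 -1")

```text
time: 13.8
eef_pos: [0.4668, 0.1244, 0.0076]
tcp_rot: [0.742, 0.67, 0.001, 0.001]
contact_force: [-1.6, -1.0, 7.6]
opening: 0.4
finger_force: 30.7
```

To row units: -95 mm / 750 = -0.1267, -60 mm / 750 = -0.08.

Call:
send_rows(rows="0 0 0 0 0 -0.0013 1;0 0 0 0 0 -0.0013 1;0 0 0 0 0 -0.0013 1;0 0 0 0 0 -0.0267 1;0 0 0 0 0 -0.08 1;0 0 0 0 0 -0.1267 1;0 0 0 0 0 -0.1267 1;0 0 0 0 0 -0.1267 1")

```text
time: 14.8
eef_pos: [0.4641, 0.125, 0.1005]
tcp_rot: [0.742, 0.67, -0.001, -0.0]
contact_force: [-1.0, -0.4, -0.7]
opening: 0.998
finger_force: 0.0
```

```bash
python3 go.py
```

```text
[[0.4641 0.125  0.1005]
 [0.4637 0.125  0.0999]
 [0.4635 0.125  0.0996]
 [0.4636 0.125  0.0997]
 [0.4638 0.125  0.0998]] 15.0 [ 0.3428 -0.1412  0.5869]
rot [[ 0.1015  0.9948 -0.0028]
 [ 0.9948 -0.1015 -0.0001]
 [-0.0004 -0.0028 -1.    ]]
tall peg [-98.7297 184.593   89.4434] bay [ 1.5722  0.2876 64.9102] peg->bay [ 100.3159 -184.2143    8.4666]
slim peg [-161.2419  182.7304   89.475 ] bay [-60.414    2.5931  64.93  ] peg->bay [ 100.8418 -180.0461    8.4549]
short peg [-223.4596  183.7528   89.4984] bay [-122.3495    5.3961   64.9484] peg->bay [ 101.1241 -178.2656    8.4498]
```

Next is slim: hover over it, then view to check.

To row units: 183 mm / 750 = 0.244, -161 mm / 750 = -0.2147.

Call:
send_rows(rows="0 0 0 -0.2147 0.244 -0.0027 1;0 0 0 -0.2147 0.244 -0.0027 1;0 0 0 -0.2147 0.244 -0.0027 1;0 0 0 -0.2147 0.244 -0.0027 1;0 0 0 -0.2147 0.244 -0.0027 1;0 0 0 -0.2147 0.244 -0.0027 1;0 0 0 -0.2147 0.244 -0.0027 1")

```text
time: 15.88
eef_pos: [0.6294, -0.0524, 0.1027]
tcp_rot: [0.742, 0.671, -0.0, -0.001]
contact_force: [1.0, -1.3, -0.1]
opening: 0.997
finger_force: 0.0
```

```bash
python3 go.py; python3 -c "
from h import *
p=ctrl.read_camera('side')
im=p['color'][80:280,190:430,::-1];cv2.imwrite('pics/s7c.png',cv2.resize(im,None,fx=3,fy=3,interpolation=2))"
```

```text
[[ 0.6294 -0.0524  0.1027]
 [ 0.6296 -0.0524  0.103 ]
 [ 0.6298 -0.0525  0.1033]
 [ 0.63   -0.0526  0.1035]
 [ 0.6302 -0.0528  0.1036]] 16.075 [-0.0949  0.4992 -0.3131]
rot [[ 0.1002  0.995  -0.0007]
 [ 0.995  -0.1002  0.0002]
 [ 0.0002 -0.0007 -1.    ]]
tall peg [60.97    1.2557 93.2478] bay [ 161.5327 -182.864    68.3893] peg->bay [ 100.5572 -184.0973    8.1415]
slim peg [-1.5396 -0.6905 93.2388] bay [  99.5434 -180.6413   68.3776] peg->bay [ 101.0776 -179.9285    8.1388]
short peg [-63.7586   0.2488  93.2279] bay [  37.6043 -177.9212   68.3655] peg->bay [ 101.3574 -178.1476    8.1376]
```

View pics/s7c.png

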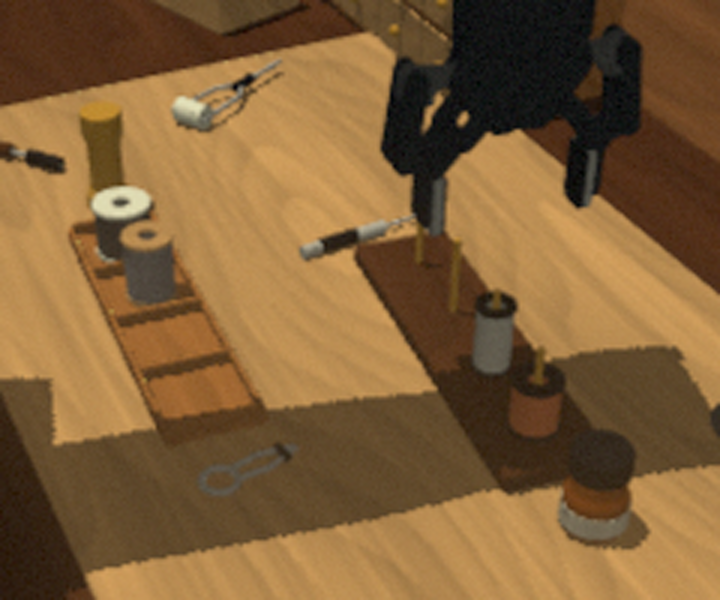

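Broad and tall stand in bays 1 and 2, and the gripper hovers over slim. I'll pick it and carry it.

To row units: 88 mm / 750 = 0.1173, 45 mm / 750 = 0.06.

Call:
send_rows(rows="0 0 0 -0.0013 -0.0013 0.06 1;0 0 0 -0.0013 -0.0013 0.1173 1;0 0 0 -0.0013 -0.0013 0.1173 1;0 0 0 -0.0013 -0.0013 0.1173 -1;0 0 0 -0.0013 -0.0013 0.1173 -1;0 0 0 -0.0013 -0.0013 0.1173 -1;0 0 0 -0.0013 -0.0013 0.1173 -1;0 0 0 -0.0013 -0.0013 0.1173 -1")

```text
time: 17.12
eef_pos: [0.6307, -0.0549, 0.0171]
tcp_rot: [0.742, 0.67, 0.001, 0.001]
contact_force: [-0.0, -0.0, 5.6]
opening: 0.296
finger_force: 29.4
```

Call:
send_rows(rows="0 0 0 0 0 0 -1;0 0 0 0 0 -0.0533 -1;0 0 0 0 0 -0.104 -1;0 0 0 0 0 -0.1067 -1;0 0 0 0.1347 -0.24 -0.1067 -1;0 0 0 0.1347 -0.24 -0.1067 -1;0 0 0 0.1347 -0.24 -0.1067 -1;0 0 0 0.1347 -0.24 -0.1067 -1")

```text
time: 18.12
eef_pos: [0.456, 0.0659, 0.0926]
tcp_rot: [0.741, 0.671, -0.002, -0.002]
contact_force: [0.0, 0.3, 0.2]
opening: 0.3
finger_force: 30.0
```

To row units: 87 mm / 750 = 0.116, 80 mm / 750 = 0.1067.

Call:
send_rows(rows="0 0 0 0 0 0 -1;0 0 0 0 0 0 -1;0 0 0 0 0 0.06 -1;0 0 0 0 0 0.1067 -1;0 0 0 0 0 0.116 -1;0 0 0 0 0 0.116 -1;0 0 0 0 0 0.116 -1")

```text
time: 19.0
eef_pos: [0.4622, 0.0635, 0.0091]
tcp_rot: [0.742, 0.67, 0.001, 0.001]
contact_force: [0.4, -0.2, -1.2]
opening: 0.285
finger_force: 30.0
```

To row units: -94 mm / 750 = -0.1253, -80 mm / 750 = -0.1067.

Call:
send_rows(rows="0 0 0 0 0 0.0013 -1;0 0 0 0 0 0.0013 -1;0 0 0 0 0 0.0013 1;0 0 0 0 0 0.0013 1;0 0 0 0 0 0.0013 1;0 0 0 0 0 -0.04 1;0 0 0 0 0 -0.1067 1;0 0 0 0 0 -0.1253 1")

```text
time: 20.0
eef_pos: [0.4629, 0.064, 0.1058]
tcp_rot: [0.742, 0.67, 0.002, 0.002]
contact_force: [1.0, 0.5, -0.5]
opening: 1.0
finger_force: 0.0
```

```bash
python3 go.py
```

```text
[[0.4629 0.064  0.1058]
 [0.463  0.0641 0.1061]
 [0.4619 0.0641 0.1041]
 [0.4606 0.0642 0.1024]
 [0.4597 0.0642 0.1012]] 20.2 [-0.34   -0.74   -0.6062]
rot [[ 0.1015  0.9948  0.003 ]
 [ 0.9948 -0.1015 -0.0002]
 [ 0.0001  0.0031 -1.    ]]
tall peg [-38.029  179.9818  94.4489] bay [62.2985 -4.1711 68.8955] peg->bay [ 100.3246 -184.2536    7.4465]
slim peg [-100.541   178.1148   94.4377] bay [ 0.312  -1.8699 68.8971] peg->bay [ 100.8502 -180.0855    7.4592]
short peg [-162.7588  179.1329   94.4354] bay [-61.6236   0.9287  68.9003] peg->bay [ 101.1323 -178.3049    7.4647]
```

To row units: 178 mm / 750 = 0.2373, -162 mm / 750 = -0.216.

Call:
send_rows(rows="0 0 0 -0.216 0.2373 -0.0027 1;0 0 0 -0.216 0.2373 -0.0027 1;0 0 0 -0.216 0.2373 -0.0027 1;0 0 0 -0.216 0.2373 -0.0027 1;0 0 0 -0.216 0.2373 -0.0027 1;0 0 0 -0.216 0.2373 -0.0027 1;0 0 0 -0.216 0.2373 -0.0027 1")

```text
time: 21.08
eef_pos: [0.6199, -0.1136, 0.1032]
tcp_rot: [0.742, 0.671, -0.001, -0.001]
contact_force: [0.6, -0.0, -0.3]
opening: 0.999
finger_force: 0.0
```

```bash
python3 go.py
```

```text
[[ 0.6199 -0.1136  0.1032]
 [ 0.6202 -0.1136  0.1037]
 [ 0.6205 -0.1138  0.1042]
 [ 0.6207 -0.114   0.1045]
 [ 0.6209 -0.1142  0.1046]] 21.275 [-0.6714 -0.4067  0.2467]
rot [[ 0.1003  0.995  -0.0009]
 [ 0.995  -0.1003  0.0004]
 [ 0.0003 -0.001  -1.    ]]
tall peg [122.8962   4.4421  94.0793] bay [ 223.4449 -179.6947   69.2908] peg->bay [ 100.5387 -184.1043    8.2115]
slim peg [60.3864  2.5019 94.0624] bay [ 161.4558 -177.4662   69.27  ] peg->bay [ 101.0594 -179.9355    8.2076]
short peg [-1.8325  3.447  94.0427] bay [  99.5169 -174.7402   69.2486] peg->bay [ 101.3395 -178.1546    8.2059]
```

To row units: 94 mm / 750 = 0.1253, 45 mm / 750 = 0.06.

Call:
send_rows(rows="0 0 0 -0.0013 0.0027 0.06 1;0 0 0 -0.0013 0.0027 0.1253 1;0 0 0 -0.0013 0.0027 0.1253 1;0 0 0 -0.0013 0.0027 0.1253 -1;0 0 0 -0.0013 0.0027 0.1253 -1;0 0 0 -0.0013 0.0027 0.1253 -1;0 0 0 -0.0013 0.0027 0.1253 -1;0 0 0 -0.0013 0.0027 0.1253 -1", grip_force=35)

```text
time: 22.28
eef_pos: [0.6249, -0.1168, 0.0128]
tcp_rot: [0.742, 0.67, 0.001, 0.002]
contact_force: [-0.4, 0.7, 6.4]
opening: 0.358
finger_force: 34.5
```

Call:
send_rows(rows="0 0 0 0 0 0 -1;0 0 0 0 0 -0.0533 -1;0 0 0 0 0 -0.104 -1;0 0 0 0 0 -0.1067 -1;0 0 0 0.1347 -0.2373 -0.1067 -1;0 0 0 0.1347 -0.2373 -0.1067 -1;0 0 0 0.1347 -0.2373 -0.1067 -1;0 0 0 0.1347 -0.2373 -0.1067 -1")

```text
time: 23.28
eef_pos: [0.4514, 0.0044, 0.0874]
tcp_rot: [0.742, 0.671, -0.002, -0.003]
contact_force: [0.5, -0.6, -1.0]
opening: 0.355
finger_force: 35.0
```

To row units: 87 mm / 750 = 0.116, 80 mm / 750 = 0.1067.

Call:
send_rows(rows="0 0 0 0 0 0 -1;0 0 0 0 0 0 -1;0 0 0 0 0 0.06 -1;0 0 0 0 0 0.1067 -1;0 0 0 0 0 0.116 -1;0 0 0 0 0 0.116 -1;0 0 0 0 0 0.116 -1")

```text
time: 24.15
eef_pos: [0.4579, 0.0015, 0.004]
tcp_rot: [0.742, 0.67, 0.0, 0.001]
contact_force: [-0.5, -0.2, -0.3]
opening: 0.357
finger_force: 35.1
```

To row units: -120 mm / 750 = -0.16, -80 mm / 750 = -0.1067.

Call:
send_rows(rows="0 0 0 0 0 0.0013 -1;0 0 0 0 0 0.0013 -1;0 0 0 0 0 0.0013 1;0 0 0 0 0 0.0013 1;0 0 0 0 0 0.0013 1;0 0 0 0 0 -0.04 1;0 0 0 0 0 -0.1067 1;0 0 0 0 0 -0.16 1")

```text
time: 25.15
eef_pos: [0.4565, 0.0023, 0.125]
tcp_rot: [0.742, 0.67, 0.0, 0.0]
contact_force: [0.6, -0.4, 1.0]
opening: 0.998
finger_force: 0.0
```

To row units: 150 mm / 750 = 0.2, -60 mm / 750 = -0.08.

Call:
send_rows(rows="0 0 0 -0.08 0.2 -0.08 1;0 0 0 -0.08 0.2 -0.08 1;0 0 0 -0.08 0.2 -0.08 1;0 0 0 -0.08 0.2 -0.08 1;0 0 0 -0.08 0.2 -0.08 1")

```text
time: 25.78
eef_pos: [0.5983, -0.0722, 0.1821]
tcp_rot: [0.742, 0.67, -0.001, -0.001]
contact_force: [0.2, -0.0, -0.1]
opening: 1.001
finger_force: 0.0
```

```bash
python3 -c "
from h import *
p=ctrl.read_camera('side');t=ctrl.read_camera('top')
a=cv2.resize(p['color'][110:250,190:330,::-1],(400,400),interpolation=2)
b=cv2.resize(t['color'][175:265,110:290,::-1],(800,400),interpolation=2)[:, 0:800]
cv2.imwrite('pics/s8c.png',np.hstack([a,cv2.resize(b,(400,200)),][:1]+[cv2.resize(np.vstack([b]),(400,400))]))"
```

```text
(no output)
```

View pics/s8c.png

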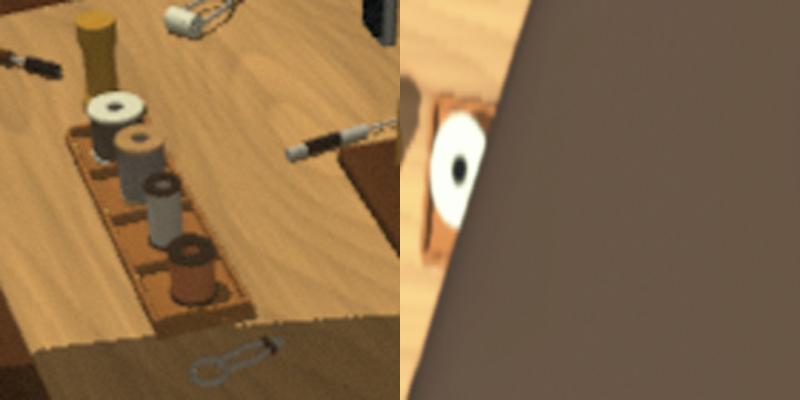

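The side view shows broad (115,125), tall (140,165), slim (162,210) and short (192,270), each upright in its own bay and in the right order. The gripper is clear of everything.

```bash
python3 -c "
from plant import ctrl
print(ctrl.sign_off())"
```

```text
the job is handed in; nothing more can be done
None
```

All four spools (broad, tall, slim, short) stand upright in the working rack's bays in their original left-to-right order, and the job was handed in at about 26 s; one early grasp missed and closed on the broad spool's peg, pressing on its top with about 17 N, before I corrected for the fingertips sitting about 30 mm higher than stated.

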